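# Park the slicer carriage past its spring catch

## Task

Park the vegetable slicer's carriage: with the fingertips press the long spring bar on the slicer's front side down and, still holding it down, push the carriage by the rear face of its upright thumb lug past the catch, all the way to the end stop; then let go, so that the bar springs back up and its catch locks the carriage there. Only press and push: do not pinch the lug or touch its front face, and leave everything else where it is.

Things in the scene. Friction and masses are not known exactly. Their poses are not given: they have to be found in the camera images.
- slicer: hand slicer lying flat, fixed: white deck spanning x -50..70, y -170..170 mm, top z 26, rails along its long sides to z 38. Origin: on the worktop, x 10 mm in front of the deck's middle line, y halfway along. +y: the way the carriage is pushed to park it, towards the end stop; -x: front side, where the spring bar's carrier stands out to x -98 mm.
- slide (a joint): grey carriage's place along slicer +y, m; captive on rails, 1.5 N friction, starts anywhere before the catch. 0 = rear end, 0.140 = at the end stop. Bar up: stopped at 0.112, where the steel tooth on its side meets the catch's nose. From 0.134 the tooth is past and the nose can rise behind it; between these the tooth stands over the nose and keeps the bar down.
- catch (a joint): how far the spring bar is pressed down, m: 0 = up, 0.016 = fully down. Its nose lets the tooth pass when pressed more than 0.010. The spring takes about 2.5 N to start and 7 N to bottom out. (Room above: two upright door handles of the wall cabinet, at world x 0.58, y 0.02 and 0.09 m, begin 0.49 m above the worktop; come in low to keep the wrist clear of them.)
- lug_back (a point): middle of the rear (-y) face of the carriage's upright thumb lug, the face to push: 34 mm wide (slicer x), z 45 to 79 mm above the worktop, this point at z 62. Moves with the carriage: slicer x -79 mm, y = -55 mm + joint slide. The lug passes straight over the spring bar, 7 mm above its raised top.
- bar_top (a point): middle of the steel spring bar's flat top: slicer x -80, y 56 mm, z 38 mm up, 22 mm fully down; moves with it. Top 28 mm wide (x), 126 mm long (y -7 to 119), fine black cross ridges; press it anywhere, a fingertip can slide along it. The square nose stands at its +y end, inboard (x -65..-53, y 119..129 mm), 14 mm above the top.
- spring_bar: the long steel spring bar that the fingertips press, with the catch's nose (see bar_top). Its origin coincides with the slicer's origin when the bar is up. Small guide posts of its fixed carrier stand just off its two ends (slicer x -95..-61, y -20..-11 and 136..144 mm), 30 mm high.
- carriage: the grey carriage: plate with an open hopper (88x72 mm, top at z 71) and the thumb lug, whose front (+y) face is not to be touched. Origin: slicer x 0, z 0, middle of the carriage's 80 mm length. From it the hopper spans x -30..58, y -36..36 mm; the lug x -96..-62, y -40..-31 mm, with a small brace in front to y -18 mm.
- lemon: yellow lemon, 71x53x51 mm, lying on the slicer's deck behind the carriage; a bystander, to be left alone. Origin: centre of its underside.
- salt_shaker: salt shaker with a grey top, 44 mm across, 90 mm tall, standing off the slicer's open (-y) end; a bystander, to be left alone. Origin: centre of its underside.
- garlic: garlic bulb, 56 mm, lying off the slicer's end-stop (+y) end; a bystander, to be left alone. Origin: centre of its underside.
- kitchen_timer: round kitchen timer, 70 mm across, 53 mm tall, standing behind the slicer; a bystander, to be left alone. Origin: centre of its underside.
- cup_quarter: small measuring cup with a long flat handle, 56x111x30 mm, behind the slicer; a bystander, to be left alone. Origin: centre of its underside.

How it is judged (in metres and radians):
On the way, in this order (a step that is already met when the one before it is completed fails the run):
1. the fingers hold the spring bar down (more than 10 mm) while the carriage is still before the catch (value of joint slide below 0.118 m and value of joint catch above 0.01 m and contact force between the fingers and spring_bar above 0.5 N), for 0.05 s.
2. the carriage has been pushed past the catch to the end stop (past 0.134 m) with the fingers still holding the bar down (value of joint slide above 0.134 m and value of joint catch above 0.006 m and contact force between the fingers and spring_bar above 0.3 N), for 0.1 s.
At the end, for the whole second after the job is handed in: the carriage stands at the end stop (joint slide above 0.133 m), at rest, and the spring bar is up again behind its tooth (joint catch below 0.003 m) (value of joint slide above 0.133 m and value of joint catch below 0.003 m and velocity of joint slide between -0.01 and 0.01 m/s); the robot touches nothing.
It fails at once if the front face of the thumb lug is touched by the fingers (the lug is pinched or pulled), over 3 N (contact force between the fingers and lug_front above 3 N).
It fails at once if a bystander (lemon, salt shaker, garlic, timer, measuring cup) is pushed away or lifted: moved more than 30 mm (distance of any of lemon, salt_shaker, garlic, kitchen_timer, cup_quarter from where it was at the start of the episode above 0.03 m).
It also fails if it takes over 38 s, if anything falls off the work surface, if the arm or the gripper's body presses on something with over 40 N, if the wrist force passes 120 N, or if a joint passes its speed limit or range.

## Robot

A 6-joint arm with a two-finger parallel gripper is mounted at the origin on a cart in front of the work surface, level with it; the furniture and walls round the work are solid. World frame = base frame: x ahead of the robot, y to its left, z up, the work surface at z = 0. Lengths are in mm, angles in rad, forces in N, time in s.
With the tool pointing down it reaches from about 400 to 925 mm from the base axis. Payload 12.5 kg.
Tool frame: the origin (TCP) lies at the very end of the fingers, on their centre line; the grasp point (between the pads) lies 19 mm behind it; z points along the fingers, y is the line along which they close (so a half turn about z gives the same grasp; the last joint's range is limited). The gripper opens to 95 mm and grips with 3 to 60 N. Pads are 20 mm wide; open, the fingers measure 119 mm over their backs; the gripper's body (75 mm by 180 mm) begins 59 mm behind the grasp point.
Start: joints at [-1.33, 0.491, 1.559, -0, 1.092, -0.106], TCP at [212.455, -587.801, 214.661] pointing down, gripper open.
Joint ranges: [-3.1, 3.1], [-0.84, 2.19], [0.05, 2.79], [-1.13, 4.28], [0.06, 2.93], [-2.69, 2.69]. Speed limits (rad/s): [2.22, 2.22, 2.79, 3.14, 3.14, 3.14].

## Interface

Orientations are given as [roll, pitch, yaw] about the fixed x, y, z axes, in that order (R = Rz(yaw) Ry(pitch) Rx(roll)).
In Python, from plant import sensors, eyes, manip gives the robot as it stands. The module is installed in compiled form; this text tells all that it offers.
- The arm moves only by the tool carry_out, never from a script. Its argument "steps" is a list of rows, each a list of 7 numbers: the turn, a rotation vector about the tool's x, y, z in degrees, then the shift along the tool's x, y, z in m, then the opening, from 0 (shut) to 1 (fully open). In form: [[rx, ry, rz, x, y, z, gripper], ...]. A call has exactly 8 rows; each row shifts and turns the commanded pose from where the row before left it, along the tool's axes as they then stand; what a row does not reach is not made up. A row lasts 1/8 s, in which the tool goes at most 62.5 mm and 10.7 degrees, less where a joint would pass 70% of its speed; a pose out of reach is approached as far as the arm can. A call is refused whole if a number of a shift passes 0.0625 or a number of a turn 10.7, either way. A call with a gripper value outside its range is refused whole. The fingers move at their own pace and stop on an object; "squeeze" is the grip in N (left out, the last holds). Time passes only in rows, so rows that do not move let the fingers close, or fill a call up. It gives the time, the measured TCP pose, the force, the opening and the grip force at its end, in the units of the state.
- sensors.sense(): the state, without advancing time (a new reading comes with each control period).
- eyes.capture(name): name is "scene" or "top"; returns the picture (480x640x3 uint8, red, green, blue); there is no depth.
- eyes.get_calibration(name): a dict with "mtx" (3x3 intrinsics, pixels), "position" and "orientation" of the camera in the world. Camera axes: x right, y up, looking along -z (the intrinsics and any distortion apply to the point x, -y, -z); pixel columns grow to the right and rows downward; lengths in mm; the calibration is good to about 2 mm. A picture is of the moment at which its call begins. get_calibration takes no time and is no camera call.
- manip.hand_in(): hands the job in; it is judged then, once.
The state is a dict: "time_s": time; "joint_pos": joint angles; "dq": joint speeds; "joint_efforts": joint torques, N m; "ee_pos": TCP position; "ee_rot": TCP orientation; "wrist_force": force on the tool from outside, world axes, zero at the start; "moment": the same for the moment, N m; "opening": finger opening in mm; "finger_force": force on a finger pad.
Only numpy, scipy, OpenCV 4.12 (cv2) and the standard library are available. Lean on these libraries where they do the work, as an engineer would, in place of code of your own. Each camera call takes 0.05 s, during which the arm holds its last target. There are 200 camera calls.

## Working session

There is one attempt and no reset: what is moved stays moved. The work goes in short steps, Python scripts to look and compute and a tool call to move; the robot and the scene stay as the last step left them, time stands still between calls to the robot, and variables do not carry over. Pictures are saved under pics/ and viewed, at most 10 in all, crops included, and the job is handed in when it is done.

Besides the shell and the picture viewer there is one more tool, called by a JSON object that holds its "api" and its "payload". carry_out: Moves the arm, as the interface text tells. Its arguments: {"type":"object","properties":{"steps":{"type":"array","items":{"type":"array","items":{"type":"number"}}},"squeeze":{"type":"number"}},"required":["steps"]}

```bash
mkdir -p pics; python3 - <<'E'
from plant import sensors, eyes, manip
import cv2
for n in("scene","top"):
    cv2.imwrite(f"pics/{n}0.png",eyes.capture(n)[:,:,::-1]); c=eyes.get_calibration(n); print(n,c)
s=sensors.sense(); print(s)
E
```

```text
scene {'mtx': array([[563.62155107,   0.        , 319.36203005],
       [  0.        , 563.62155107, 239.78125185],
       [  0.        ,   0.        ,   1.        ]]), 'position': array([  6.57414796, 558.68995893, 960.24851805]), 'orientation': array([ 0.72417966,  0.01752821, -2.31764131])}
top {'mtx': array([[443.67870848,   0.        , 322.64625345],
       [  0.        , 443.67870848, 237.73057212],
       [  0.        ,   0.        ,   1.        ]]), 'position': array([ 492.94419215,   73.38410786, 1165.23263322]), 'orientation': array([ 0.07965826, -0.01212027, -1.55044572])}
{'time_s': 0.1, 'joint_pos': array([-1.32960881e+00,  4.91488545e-01,  1.55945553e+00, -2.58776331e-05,
        1.09170992e+00, -1.05597649e-01]), 'dq': array([-0.00019857, -0.00069174, -0.00342264,  0.00022013,  0.00094898,
       -0.00162514]), 'joint_efforts': array([ 3.65959066e-03, -6.13626122e+01, -2.58605272e+01,  6.94406661e-02,
        4.70233639e-02, -4.18667844e-05]), 'ee_pos': array([ 212.37897621, -587.54207429,  214.10377616]), 'ee_rot': array([-3.14053480e+00, -8.90434050e-05,  3.46797058e-01]), 'wrist_force': array([ 0.84039406,  0.30263927, -0.80032657]), 'moment': array([-0.04331427,  0.00780447,  0.0084097 ]), 'finger_force': 0.0, 'opening': 95.1334742082318}
```

View pics/scene0.png

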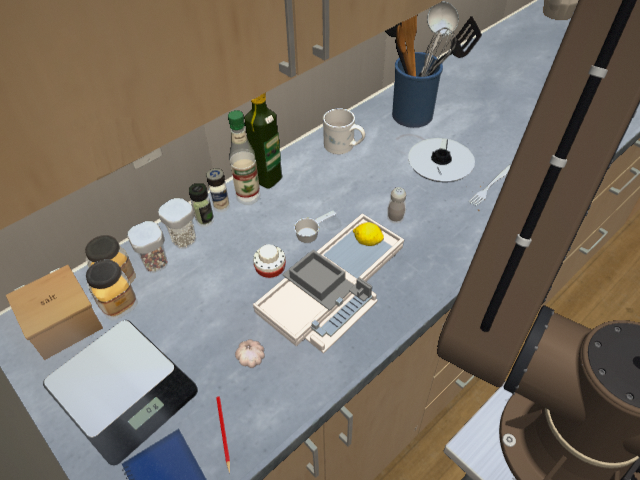

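View pics/top0.png

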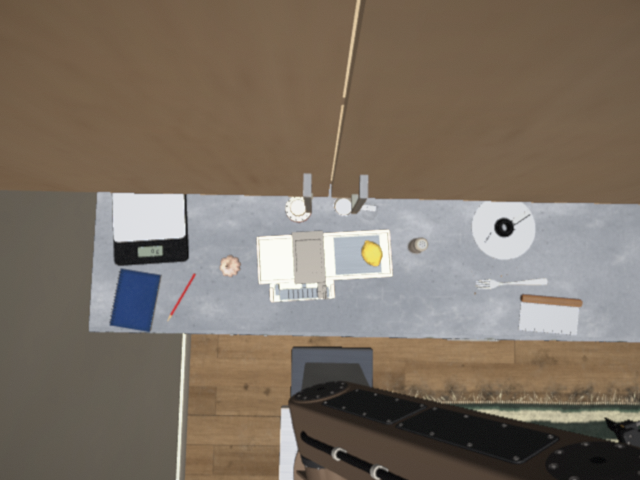

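The top view shows the slicer at cols 257–392, rows 232–302, with the spring bar on the robot's side (cols 275–325, row 293) and the lug at about col 323. Pushing goes to the left, world +y. I'll enlarge both views.

```bash
python3 - <<'E'
import cv2
a=cv2.imread("pics/top0.png")[215:315,245:405]; cv2.imwrite("pics/topc.png",cv2.resize(a,None,fx=5,fy=5,interpolation=cv2.INTER_CUBIC))
a=cv2.imread("pics/scene0.png")[210:355,245:410]; cv2.imwrite("pics/scc.png",cv2.resize(a,None,fx=4,fy=4,interpolation=cv2.INTER_CUBIC))
E
```

```text
(no output)
```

View pics/topc.png

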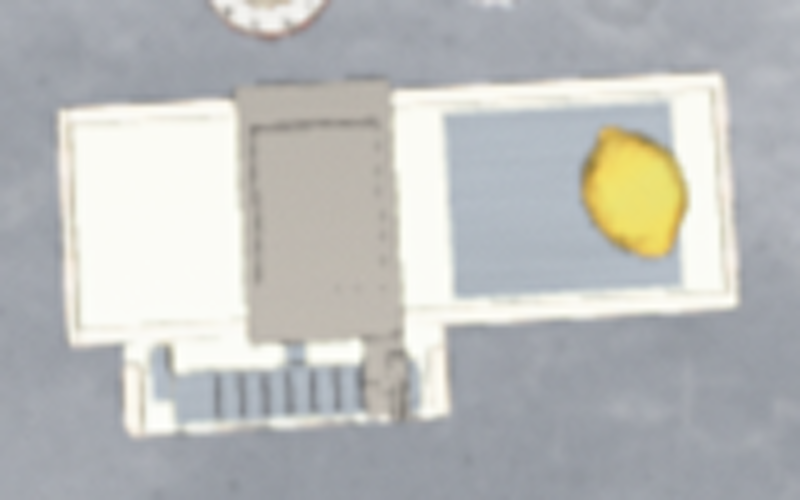

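View pics/scc.png

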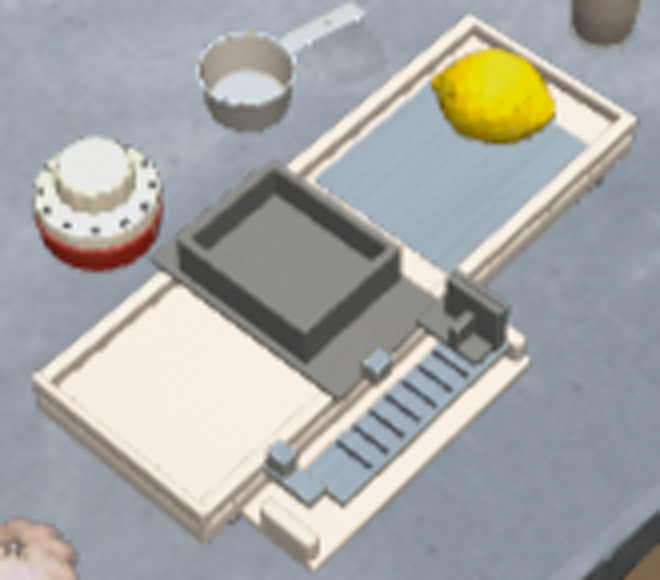

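The top crop shows the rail corners at about (60,108), (722,75), (738,303) and (75,343). In the scene crop they are at (37,378), (472,15), (635,120) and (205,520), and the lug top's centre is at about (478,299). I'll fit the slicer's pose and the slide to both views.

```bash
cat > h.py <<'E'
import numpy as np
from scipy.spatial.transform import Rotation as Ro
from plant import sensors, eyes, manip
def proj(n,P):
    c=eyes.get_calibration(n); R=Ro.from_euler('xyz',c["orientation"]).as_matrix()
    q=(np.asarray(P,float)-c["position"])@R; q=q*[1,-1,-1]; q=q@c["mtx"].T
    return q[:,:2]/q[:,2:]
def s2w(p,P):
    P=np.asarray(P,float); c,s=np.cos(p[2]),np.sin(p[2])
    return np.c_[p[0]+c*P[:,0]-s*P[:,1],p[1]+s*P[:,0]+c*P[:,1],P[:,2]]
E
python3 - <<'E'
from h import *
from scipy.optimize import least_squares
C=[[70,170,38],[70,-170,38],[-50,-170,38],[-50,170,38]]
T=np.array([[60,108],[722,75],[738,303],[75,343]])/5+[245,215]
S=np.array([[37,378],[472,15],[635,120],[205,520]])/4+[245,210]
L=lambda s:[[-79,-50.5+s,79]]
SL=np.array([[478,299]])/4+[245,210]
def f(p):
    return np.r_[(proj("top",s2w(p,C))-T).ravel(),(proj("scene",s2w(p,C))-S).ravel(),(proj("scene",s2w(p,L(p[3])))-SL).ravel()]
r=least_squares(f,[480,80,0,20]); print(r.x); print(r.fun.round(1))
p=r.x;print(s2w(p,[[-79,-55+p[3],62],[-80,56,38],[-79,85,62]]))
print(((proj("top",s2w(p,L(p[3])))-[245,215])*5))
print(((proj("top",s2w(p,[[-80,-7,38],[-80,119,38],[0,p[3]+25,28],[0,p[3]-55,28]]))-[245,215])*5))
E
```

```text
[5.24515854e+02 5.39768655e+01 7.88006565e-02 5.86765541e+01]
[-0.1  0.6  0.5 -0.4  0.6  1.  -0.9  0.9 -1.3  0.3 -0.4 -0.6  1.3 -0.6
 -0.1 -0.2 -0.8 -0.8]
[[445.47158877  51.42319945  62.        ]
 [440.35583585 103.50555787  38.        ]
 [439.06987794 132.4942852   62.        ]]
[[395.08065499 390.09051598]]
[[423.96489594 386.67225861]
 [174.46422719 401.50433896]
 [237.19371717 239.20234789]
 [393.29003463 230.10944306]]
```

Both views agree to about 1 px: origin (524.5, 54.0), yaw 0.079, slide about 0.059. First I'll turn the tool so its x axis lies along slicer +y (yaw 1.65, tool y = slicer +x) and close the fingers.

{"api": "carry_out", "payload": {"steps": [[0,0,-10.65,0,0,0,0],[0,0,-10.65,0,0,0,0],[0,0,-10.65,0,0,0,0],[0,0,-10.65,0,0,0,0],[0,0,-10.65,0,0,0,0],[0,0,-10.65,0,0,0,0],[0,0,-10.65,0,0,0,0],[0,0,0,0,0,0,0]], "squeeze": 10}}

```text
time_s: 1.1
ee_pos: [212.4, -587.7, 214.4]
ee_rot: [-3.141, -0.001, 1.647]
wrist_force: [-0.5, -1.0, -0.1]
opening: 21.0
finger_force: 0.0
```

{"api": "carry_out", "payload": {"steps": [[0,0,0,0.028,0.047,0.01,0],[0,0,0,0.028,0.047,0.01,0],[0,0,0,0.028,0.047,0.01,0],[0,0,0,0.028,0.047,0.01,0],[0,0,0,0.028,0.047,0.01,0],[0,0,0,0.028,0.047,0.01,0],[0,0,0,0.05,0,0,0],[0,0,0,0.05,0,0,0]]}}

```text
time_s: 2.1
ee_pos: [473.0, -297.1, 154.0]
ee_rot: [-3.141, -0.001, 1.643]
wrist_force: [0.3, -1.0, 0.2]
opening: 0.3
finger_force: 0.0
```

{"api": "carry_out", "payload": {"steps": [[0,0,0,0.05,0,0,0],[0,0,0,0.05,0,0,0],[0,0,0,0.05,0,0,0],[0,0,0,0.05,0,0,0],[0,0,0,0.04,0,0,0],[0,0,0,0.03,0,0,0],[0,0,0,0,0,0,0],[0,0,0,0,0,0,0]]}}

```text
time_s: 3.1
ee_pos: [452.4, -30.1, 154.7]
ee_rot: [3.141, 0.0, 1.646]
wrist_force: [-0.2, 0.2, -0.9]
opening: 0.3
finger_force: 0.0
```

```bash
cat >> h.py <<'E'
p0=[524.5,54.0,0.0788]
def tcp():
    s=sensors.sense(); e=s["ee_pos"]; c,k=np.cos(p0[2]),np.sin(p0[2]); d=e-[p0[0],p0[1],0]
    print("slicer TCP",np.round([c*d[0]+k*d[1],-k*d[0]+c*d[1],e[2]],1),s["ee_rot"].round(4),s["wrist_force"].round(1),s["opening"].round(1),s["time_s"])
E
python3 -c "from h import *; tcp()"
```

```text
Traceback (most recent call last):
  File "h.py", line 14, in tcp
    print("slicer TCP",np.round([c*d[0]+k*d[1],-k*d[0]+c*d[1],e[2]],1),s["ee_rot"].round(4),s["wrist_force"].round(1),s["opening"].round(1),s["time_s"])
                                                                                                                      ^^^^^^^^^^^^^^^^^^
AttributeError: 'float' object has no attribute 'round'
```

{"api": "carry_out", "payload": {"steps": [[0,0,0,0.02,-0.0015,0.03,0],[0,0,0,0.02,0,0.03,0],[0,0,0,0,0,0.025,0],[0,0,0,0,0,0.015,0],[0,0,0,0,0,0.005,0],[0,0,0,0,0,0,0],[0,0,0,0,0,0,0],[0,0,0,0,0,0,0]]}}

```text
time_s: 4.1
ee_pos: [447.9, 10.0, 50.1]
ee_rot: [3.141, 0.0, 1.648]
wrist_force: [-0.3, 0.1, 0.9]
opening: 0.6
finger_force: 0.0
```

```bash
sed -i 's/s\["opening"\].round(1)/round(s["opening"],1)/' h.py; python3 - <<'E'
from h import *; tcp()
import cv2
a=eyes.capture("scene")[170:350,200:440,::-1]; cv2.imwrite("pics/s1.png",cv2.resize(a,None,fx=3,fy=3,interpolation=cv2.INTER_CUBIC))
E
```

```text
slicer TCP [-79.9 -37.9  50.1] [3.1406e+00 3.0000e-04 1.6476e+00] [-0.3  0.1  0.9] 0.6 4.1
```

View pics/s1.png

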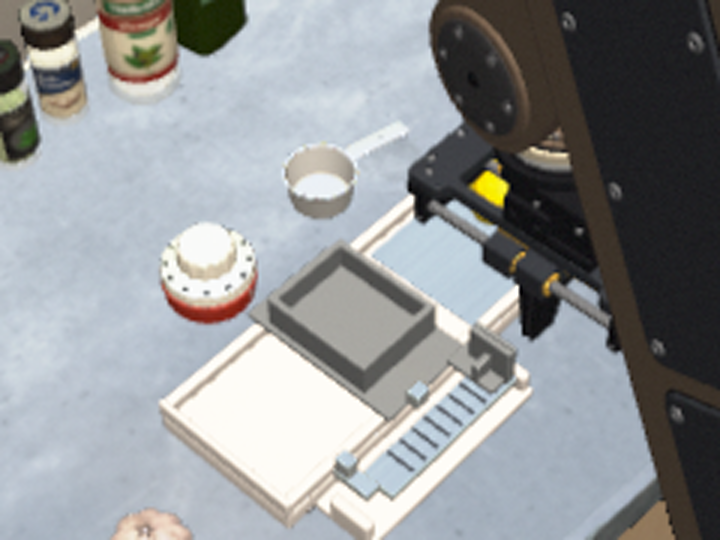

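The fingers are closed directly behind the lug (crop about (530,330) against the lug at (492,355)), with everything else untouched. Now I'll push the carriage, bar still up, to a slide of about 0.095.

{"api": "carry_out", "payload": {"steps": [[0,0,0,0.012,0,0.002,0],[0,0,0,0.012,0,0,0],[0,0,0,0.01,0,0,0],[0,0,0,0.01,0,0,0],[0,0,0,0.01,0,0,0],[0,0,0,0.01,0,0,0],[0,0,0,0.004,0,0,0],[0,0,0,0,0,0,0]]}}

```text
time_s: 5.15
ee_pos: [442.5, 78.2, 47.6]
ee_rot: [3.141, 0.0, 1.648]
wrist_force: [-0.4, -0.2, 1.0]
opening: 0.2
finger_force: 0.0
```

```bash
python3 - <<'E'
from h import *; tcp()
import cv2
a=eyes.capture("scene")[210:350,240:400,::-1]; cv2.imwrite("pics/s2.png",cv2.resize(a,None,fx=4,fy=4,interpolation=cv2.INTER_CUBIC))
E
```

```text
slicer TCP [-79.8  30.6  47.6] [3.1411 0.     1.6483] [-0.4 -0.2  1. ] 0.2 5.15
```

View pics/s2.png

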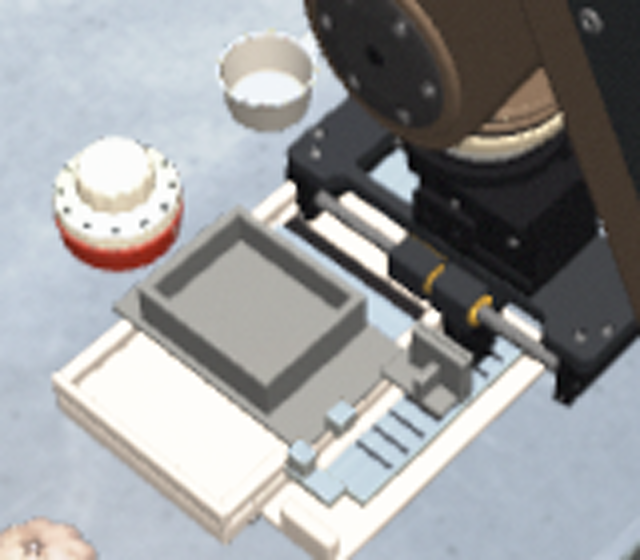

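The carriage has moved with the fingers (lug at crop (440,370)), and its tooth at (340,415) is still before the nose at (302,458). I'll back off 3 mm and press the bar down about 14 mm.

{"api": "carry_out", "payload": {"steps": [[0,0,0,-0.003,0,0,0],[0,0,0,0,0,0.006,0],[0,0,0,0,0,0.006,0],[0,0,0,0,0,0.006,0],[0,0,0,0,0,0.0055,0],[0,0,0,0,0,0,0],[0,0,0,0,0,0,0],[0,0,0,0,0,0,0]]}}

```text
time_s: 6.2
ee_pos: [442.7, 74.7, 24.0]
ee_rot: [3.141, 0.0, 1.648]
wrist_force: [-0.4, -3.3, 6.7]
opening: 0.5
finger_force: 3.2
```

```bash
python3 - <<'E'
from h import *; tcp()
E
```

```text
slicer TCP [-79.9  27.1  24. ] [3.1413e+00 3.0000e-04 1.6480e+00] [-0.4 -3.3  6.7] 0.5 6.2
```

The bar is down 14 mm (6.7 N). Now I'll push on with it held down.

{"api": "carry_out", "payload": {"steps": [[0,0,0,0.007,0,0,0],[0,0,0,0.007,0,0,0],[0,0,0,0.007,0,0,0],[0,0,0,0.007,0,0,0],[0,0,0,0.006,0,0,0],[0,0,0,0.006,0,0,0],[0,0,0,0.004,0,0,0],[0,0,0,0,0,0,0]]}}

```text
time_s: 7.2
ee_pos: [439.5, 118.8, 24.0]
ee_rot: [3.141, 0.0, 1.648]
wrist_force: [0.6, -0.7, 7.2]
opening: 0.6
finger_force: 3.3
```

```bash
python3 - <<'E'
from h import *; tcp()
E
```

```text
slicer TCP [-79.7  71.3  24. ] [3.1409e+00 2.0000e-04 1.6482e+00] [ 0.6 -0.7  7.2] 0.6 7.2
```

Now creep up to the end stop.

{"api": "carry_out", "payload": {"steps": [[0,0,0,0.002,0,0,0],[0,0,0,0.001,0,0,0],[0,0,0,0.001,0,0,0],[0,0,0,0.0005,0,0,0],[0,0,0,0,0,0,0],[0,0,0,0,0,0,0],[0,0,0,0,0,0,0],[0,0,0,0,0,0,0]]}}

```text
time_s: 8.2
ee_pos: [439.2, 122.4, 24.1]
ee_rot: [3.141, 0.001, 1.648]
wrist_force: [1.2, -14.0, 7.4]
opening: 0.6
finger_force: 8.3
```

```bash
python3 - <<'E'
from h import *; tcp()
import cv2
a=eyes.capture("scene")[210:350,240:400,::-1]; cv2.imwrite("pics/s3.png",cv2.resize(a,None,fx=4,fy=4,interpolation=cv2.INTER_CUBIC))
E
```

```text
slicer TCP [-79.7  74.9  24.1] [3.1412e+00 7.0000e-04 1.6479e+00] [  1.2 -14.    7.4] 0.6 8.2
```

View pics/s3.png

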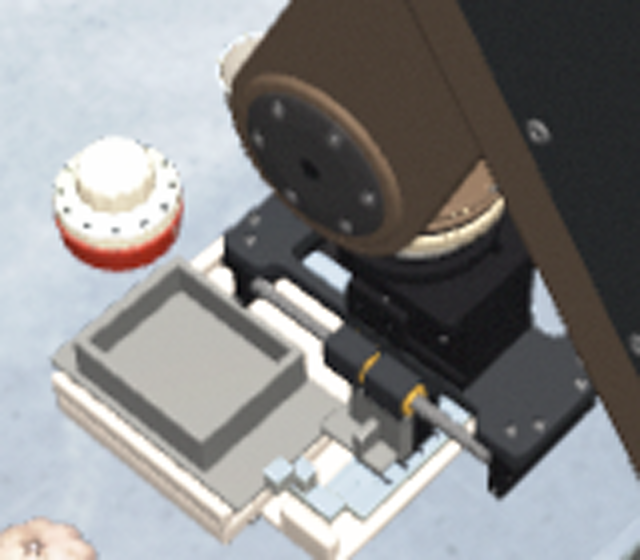

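Fingers are at y_s 74.9, as predicted for the stop, with 14 N against it; the tooth has passed the nose. I'll ease off slightly, let the bar rise, then back away and lift.

{"api": "carry_out", "payload": {"steps": [[0,0,0,-0.0007,0,-0.003,0],[0,0,0,0,0,-0.006,0],[0,0,0,0,0,-0.008,0],[0,0,0,0,0,-0.008,0],[0,0,0,-0.01,0,-0.003,0],[0,0,0,-0.02,0,-0.01,0],[0,0,0,-0.01,0,-0.03,0],[0,0,0,0,0,-0.04,0]]}}

```text
time_s: 9.25
ee_pos: [441.4, 81.7, 132.3]
ee_rot: [-3.139, -0.0, 1.647]
wrist_force: [-0.2, 0.5, -0.1]
opening: 0.5
finger_force: 0.0
```

{"api": "carry_out", "payload": {"steps": [[0,0,0,-0.05,0,-0.01,0],[0,0,0,-0.05,0,0,0],[0,0,0,-0.05,0,0,0],[0,0,0,-0.05,0,0,0],[0,0,0,0,0,0,0],[0,0,0,0,0,0,0],[0,0,0,0,0,0,0],[0,0,0,0,0,0,0]]}}

```text
time_s: 10.25
ee_pos: [457.4, -115.9, 142.2]
ee_rot: [-3.142, 0.0, 1.649]
wrist_force: [-0.1, -0.2, -0.3]
opening: 0.7
finger_force: 0.0
```

```bash
python3 - <<'E'
from h import *; tcp()
import cv2
a=eyes.capture("scene")[210:350,240:400,::-1]; cv2.imwrite("pics/s4.png",cv2.resize(a,None,fx=4,fy=4,interpolation=cv2.INTER_CUBIC))
print((proj("scene",s2w(p0,[[-79,-50.5+140,79],[-59,124,52],[-59,124,36]]))-[240,210])*4)
E
```

```text
slicer TCP [ -80.3 -164.   142.2] [-3.1416  0.      1.6494] [-0.1 -0.2 -0.3] 0.7 10.25
[[384.12022834 398.83396089]
 [304.25419408 452.56316962]
 [304.98292096 470.91093903]]
```

View pics/s4.png

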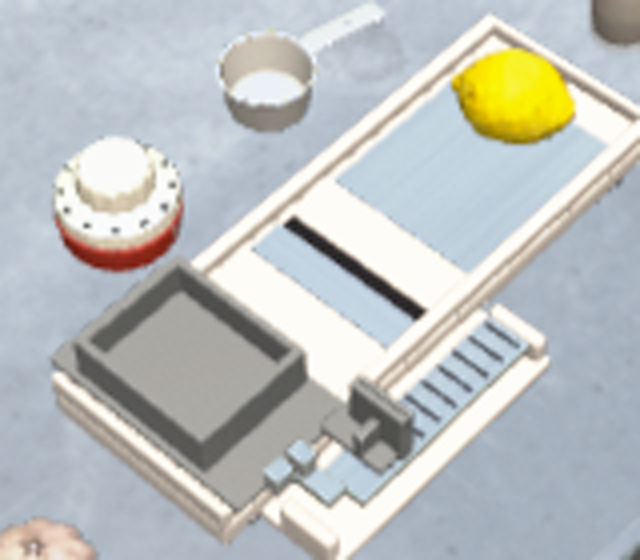

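The lug top is at about (382,402) against (384,399) predicted for slide 0.140. The nose top is at (302,452), which is its raised position, standing behind the tooth at (279,472). The carriage is parked and locked, the bystanders look undisturbed and the arm is clear.

```bash
python3 -c "
from plant import manip; print(manip.hand_in())"
```

```text
the job is handed in; nothing more can be done
None
```

The carriage is parked at the end stop with the bar up and its catch behind the tooth (checked in the camera image), and the job is handed in; the hand-in returned no verdict.

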